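# Seat a blank in the drilling jig and clamp it with the winged knob

## Task

Push the aluminium blank gently along the channel of the red drilling jig until it is fully home against the end stop, then turn the black winged knob clockwise until its rubber foot clamps the blank firmly: from the first touch of the foot about a further 30 degrees (some 25 N), never overtightened. Do not lean on the thin yellow guard beside the knob, leave everything else on the bench alone, and let go at the end.

Things in the scene. Friction and masses are not known exactly. Their poses are not given: they have to be found in the camera images.
- jig: Red drilling jig fixed to the bench, base 200 x 110 x 20 mm from x = -110 mm. Origin on the bench under the middle of the channel; x along the channel to the end stop, z up. Channel floor at z = 20 mm, 44 mm wide between steel rails 6 mm high, open at the end nearer the robot (rails begin at x = -100 mm). End stop face at x = +70 mm, its top at z = 50 mm.
- bridge: Dark steel bridge across the channel: 28 mm along x, 68 mm wide, top at z = 64 mm; origin on the bench under the knob's axis, at x = +36 mm in the jig's frame. It carries the knob above and, below, a black rubber foot (20 mm dia) on a stud set to a different height each time: 1.4 to 9.1 mm above the blank's top at the start, so 0.4 to 2.6 rad to first touch, which must be felt.
- blank: Loose aluminium bar 110 (x) x 40 (y) x 16 (z) mm, 150 to 250 g, lying in the channel along it, 25 to 50 mm short of the end stop at the start. Origin at the centre of its underside. Fully home, its origin is at x = +15 mm in the jig's frame and its near end at x = -40 mm.
- knob: Black winged knob, vertical axis, on the bridge. Origin on the axis at the foot of its steel stem (10 mm dia, 14 mm high). Wings: one straight upright bar along x, 56 mm tip to tip, 10 mm thick, 13 to 37 mm above the origin (12 to 30 near the axis). Clockwise from above tightens, at constant height; stays where left. Free turning takes 0.17 N m, lowers the foot 3.5 mm/rad. See knob_axis too.
- knob_axis (a point): Point on the knob's axis at mid height of its wings, 25 mm above its origin. Once the foot bears on the blank it gives 1 mm per 14 N: thrust rises about 50 N per rad of turning, and the torque on the hand, also when it rests, by about 0.003 N m per N (0.06 to 0.09 N m more at 25 N).
- guard: Thin fragile yellow chip guard, upright plate 4 mm thick, in the jig's frame from x = -6 to +78 mm and up to z = 106 mm. Its inner face is 34 mm from the knob's axis on the jig's +y side, 6 mm from the passing wing tips. Origin as the jig's.
- file: Bystander: hand file, 270 mm long, orange handle, lying beside the jig on its -y side. Origin 10 mm on the blade side of where the handle meets the blade, at the underside.
- spare: Bystander: a second blank like the first, lying on the bench beside the jig on its +y side. Origin at the centre of its underside.
- driver: Bystander: screwdriver lying on the bench. Origin at its underside.
- hammer: Bystander: hammer lying on the bench. Origin at its underside.
- brush: Bystander: bench brush. Origin at its underside.
- square: Bystander: try square with wooden stock. Origin under the stock.
- tin: Bystander: green tin, 64 mm dia, 70 mm high. Origin at the centre of its underside.
Things that resemble listed ones, but are neither listed nor needed, are in the scene too. Leave any turquoise look-alike of the jig alone.

How it is judged (in metres and radians):
On the way, in this order (a step that is already met when the one before it is completed fails the run):
1. the blank is fully home against the end stop, not yet clamped (x of blank in the frame of jig above 0.0125 m and contact force between bridge and blank below 1 N), for 0.2 s.
2. the foot clamps the blank with at least 12 N (contact force between bridge and blank above 12 N), for 0.2 s.
At the end, for the whole second after the job is handed in: The blank lies flat in the channel within 2.5 mm of the end stop, at rest, and the foot bears on it with 12 to 38 N (x of blank in the frame of jig above 0.0125 m and z of blank in the frame of jig below 0.022 m and angle between the x axis of blank and the x axis of jig, either way round below 0.06 rad and linear speed of blank below 0.01 m/s and contact force between bridge and blank between 12 and 38 N); the robot touches nothing.
It fails at once if the foot is overtightened: more than 45 N on the blank (contact force between bridge and blank above 45 N).
It fails at once if the blank is pushed with more than 40 N (contact force between any of the fingers, the arm and blank above 40 N).
It fails at once if the yellow guard is pressed with more than 10 N (contact force between any of the fingers, the arm and guard above 10 N).
It fails at once if another thing on the bench is moved by more than 25 mm (distance of any of file, spare, driver, hammer, brush, square, tin from where it was at the start of the episode above 0.025 m).
It also fails if it takes over 72 s, if anything falls off the work surface, if the arm or the gripper's body presses on something with over 40 N, if the wrist force passes 120 N, or if a joint passes its speed limit or range.

## Robot

A 7-joint arm with a two-finger parallel gripper is mounted at the origin on the work surface. World frame = base frame: x ahead of the robot, y to its left, z up, the work surface at z = 0. Lengths are in mm, angles in rad, forces in N, time in s.
With the tool pointing down it reaches from about 400 to 875 mm from the base axis. Payload 6.5 kg.
Tool frame: the origin (TCP) lies on the centre line of the jaws, within the pads' length; the fingertips stand 14 mm ahead of it and the grasp point (between the pads) lies 5 mm behind it; y points along the fingers, x is the direction in which the jaws open and shut, and the axes are right-handed (so a half turn about y gives the same grasp; the last joint's range is limited). The gripper opens to 88 mm and grips with 3 to 60 N. Pads are 18 mm wide; open, the fingers measure 123 mm over their backs; the gripper's body (75 mm by 187 mm) begins 45 mm behind the grasp point.
Start: joints at [1.152, 0.536, -0.004, 1.538, 0.003, 1.067, -0.071], TCP at [224.588, -609.959, 252.716] pointing down, gripper open.
Joint ranges: [-2.7, 2.7], [-0.37, 2.16], [-1.27, 1.26], [0.24, 2.4], [-1.31, 4.45], [0.19, 1.91], [-2.76, 2.76]. Speed limits (rad/s): [2.39, 2.39, 3.14, 3.14, 3.14, 3.14, 3.14].

## Interface

Orientations are given as a rotation vector (axis times angle).
In Python, from station import status, eyes, sign_off gives the robot as it stands.
- The arm moves only by the tool move_arm, never from a script. Its argument "increments" is text: rows parted by semicolons, each of 7 numbers parted by spaces: the closure, from 0 (fully open) to 1 (shut), then the shift along the tool's x, y, z in m, then the turn, a rotation vector about the tool's x, y, z in rad. In form: claw dx dy dz rx ry rz; .... A call has 1 to 5 rows; each row is the pose to reach, as a shift and turn from the pose commanded when the call began, along the tool's axes at that moment; what a row does not reach only later rows make up. A row lasts 1/10 s, in which the tool goes at most 50 mm and 8.59 degrees, less where a joint would pass 70% of its speed; a pose out of reach is approached as far as the arm can. A call with a gripper value outside its range is refused whole. The fingers move at their own pace and stop on an object; "grip_force" is the grip in N (left out, the last holds). Time passes only in rows, so rows that repeat a pose let the fingers close. It gives the time, the measured TCP pose, the force and the opening at its end, in the units of the state.
- status.observe(): the state, without advancing time (a new reading comes with each control period).
- eyes.get_image(name): name is "scene" or "top" or "wrist"; returns a dict with "pixels" (384x512x3 uint8, blue, green, red), "z_map" (384x512 float32, mm along the optical axis (not along the pixel's ray), 0 where there is no reading), "intrinsics" (3x3 intrinsics, pixels), "R" (3x3) and "t" (3): a world point X has camera coordinates R X + t. Camera axes: x right, y down, z forward; pixel columns grow to the right and rows downward; lengths in mm; the calibration is good to about 2 mm. A picture is of the moment at which its call begins.
- sign_off(): hands the job in, once; it reports no verdict.
The state is a dict: "time_s": time; "joint_pos": joint angles; "joint_vel": joint speeds; "tau": joint torques, N m; "tool_pos": TCP position; "eef_rot": TCP orientation; "wrist_force": force on the tool from outside, world axes, zero at the start; "torque": the same for the moment, N m; "grip_width": finger opening in mm.
Only numpy, scipy, OpenCV 4.12 (cv2) and the standard library are available. Lean on these libraries where they do the work, as an engineer would, in place of code of your own. Each camera call takes 0.05 s, during which the arm holds its last target.

## Working session

There is one attempt and no reset: what is moved stays moved. The work goes in short steps, Python scripts to look and compute and a tool call to move; the robot and the scene stay as the last step left them, time stands still between calls to the robot, and variables do not carry over. Pictures are saved under pics/ and viewed, and the job is handed in when it is done.

Besides the shell and the picture viewer there is one more tool, called after "Call:" as name(argument=value, ...), one argument or row to a line, values as JSON. move_arm: Moves the arm, as the interface text tells. Its arguments: {"type":"object","properties":{"increments":{"type":"string"},"grip_force":{"type":"number"}},"required":["increments"]}

```bash
ls; mkdir -p pics; python3 - <<'E'
from station import status, eyes
import cv2,numpy as np,pickle
print(status.observe())
d={}
for n in ["scene","top","wrist"]:
    im=eyes.get_image(n); d[n]=im
    cv2.imwrite(f"pics/{n}0.png",im["pixels"])
    print(n,im["intrinsics"],im["R"],im["t"])
pickle.dump(d,open("im0.pkl","wb"))
E
```

```text
pics
{'time_s': 0.0, 'joint_pos': array([ 1.15177889,  0.53714333, -0.00440575,  1.53888035,  0.00261329,
        1.06728787, -0.07119602]), 'joint_vel': array([ 0.00064858,  0.00048039,  0.00056934,  0.00021379, -0.00092333,
       -0.00049626, -0.00046304]), 'tau': array([-7.57800171e-04, -5.70974779e+01,  9.90279391e-01, -2.51602507e+01,
       -5.63130341e-02,  1.79176382e-02,  1.46714451e-04]), 'tool_pos': array([ 224.36126779, -609.418924  ,  251.85135463]), 'eef_rot': array([-1.35485416,  0.94656132, -0.94410215]), 'wrist_force': array([-0.03709079, -0.12502106,  0.68784131]), 'torque': array([0.07015963, 0.03185093, 0.05394326]), 'grip_width': 88.13612086696176}
scene [[416.73511381   0.         258.40841996]
 [  0.         416.73511381 190.33286323]
 [  0.           0.           1.        ]] [[ 0.80607694  0.59167988 -0.01244541]
 [ 0.47105612 -0.65419118 -0.59172631]
 [-0.35825423  0.47111445 -0.80604286]] [-389.53244338 -176.18264161 1533.43147929]
top [[409.38024591   0.         252.40669774]
 [  0.         409.38024591 190.17866056]
 [  0.           0.           1.        ]] [[ 0.13597788 -0.99070645  0.00327876]
 [-0.96548047 -0.13325622 -0.22380849]
 [ 0.22216543  0.02726743 -0.97462763]] [ -49.76429468  494.27449936 1133.82349774]
wrist [[268.72509944   0.         255.86591853]
 [  0.         268.72509944 194.34396242]
 [  0.           0.           1.        ]] [[ 0.34572745 -0.93833441 -0.00103657]
 [-0.88859891 -0.32775698  0.32088525]
 [-0.30143742 -0.11001775 -0.94711751]] [-648.47334003  -42.93252646  390.5319277 ]
```

View pics/scene0.png

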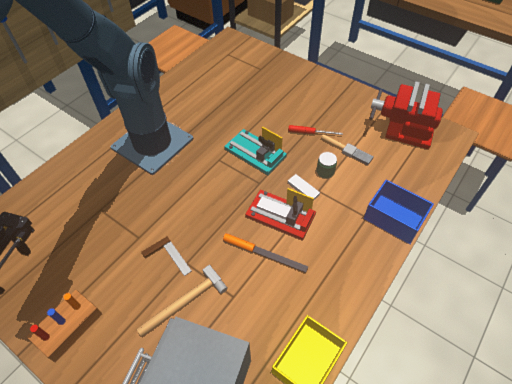

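View pics/top0.png

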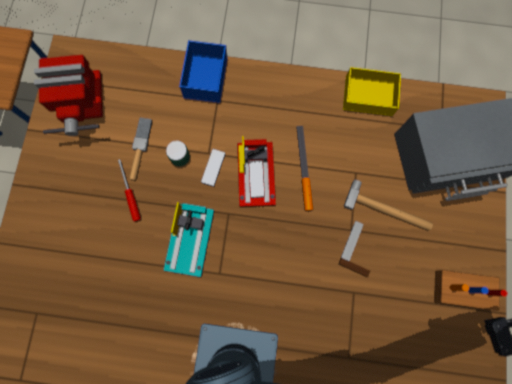

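View pics/wrist0.png

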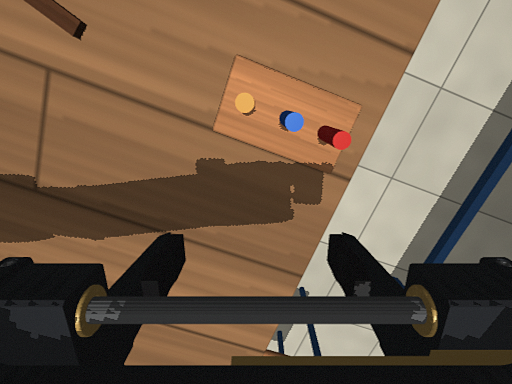

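The red jig sits at about (256,172) in the top view and (281,213) in the scene view, with its open end nearer the robot. The guard is on its left (+y). The turquoise look-alike is at (189,240) in the top view.

```bash
cat > h.py <<'E'
import numpy as np,cv2,pickle
from scipy.spatial.transform import Rotation as Rn
def cloud(im):
    K=im["intrinsics"];z=im["z_map"].astype(float);v,u=np.mgrid[:z.shape[0],:z.shape[1]]
    c=np.stack([(u-K[0,2])/K[0,0]*z,(v-K[1,2])/K[1,1]*z,z],-1)
    P=(c-im["t"])@im["R"]; P[z==0]=np.nan
    return P
def proj(im,X):
    c=np.atleast_2d(X)@im["R"].T+im["t"]; p=c@im["intrinsics"].T; return p[:,:2]/p[:,2:]
def ray(im,u,v,zp):
    d=im["R"].T@np.linalg.solve(im["intrinsics"],[u,v,1.]); o=-im["R"].T@im["t"]
    return o+d*(zp-o[2])/d[2]
def masks(im):
    hsv=cv2.cvtColor(im["pixels"],cv2.COLOR_BGR2HSV);h,s,v=[hsv[...,i].astype(int) for i in range(3)]
    return dict(red=((h<6)|(h>172))&(s>150)&(v>60), yel=(h>20)&(h<33)&(s>150)&(v>60), gry=(s<50)&(v>110), dark=(v<75))
E
python3 - <<'E'
from h import *
d=pickle.load(open("im0.pkl","rb"))
from station import status
s=status.observe(); print(Rn.from_rotvec(s["eef_rot"]).as_matrix().round(3))
for n in ["top","scene"]:
    im=d[n];P=cloud(im);m=masks(im)
    roi=np.zeros(m["red"].shape,bool)
    if n=="top": roi[130:215,230:282]=1
    else: roi[180:245,240:325]=1
    r=P[m["red"]&roi]; r=r[~np.isnan(r[:,0])]
    print(n,len(r),np.percentile(r[:,2],[5,25,50,75,95]).round(1))
    t=r[abs(r[:,2]-20)<5]
    rect=cv2.minAreaRect(t[:,:2].astype(np.float32)); print("base",rect, cv2.boxPoints(rect).round(1).tolist())
    for k in ["yel","gry"]:
        y=P[m[k]&roi]; y=y[~np.isnan(y[:,0])]
        print(k,len(y),y.min(0).round(1),y.max(0).round(1),np.median(y,0).round(1))
    c=im["pixels"][130:215,225:285] if n=="top" else im["pixels"][175:245,235:330]
    cv2.imwrite(f"pics/{n}0c.png",cv2.resize(c,None,fx=7,fy=7,interpolation=cv2.INTER_CUBIC))
E
```

```text
[[ 0.346 -0.001  0.938]
 [-0.938  0.001  0.346]
 [-0.001 -1.    -0.   ]]
top 802 [16.6 19.3 21.4 24.4 51.8]
base ((558.031982421875, 15.71636962890625), (199.59967041015625, 107.33589935302734), 9.80770206451416) [[450.5, 51.599998474121094], [468.79998779296875, -54.20000076293945], [665.5, -20.200000762939453], [647.2000122070312, 85.5999984741211]]
yel 160 [555.7  50.4  16.8] [645.8  78.2 111.8] [598.   64.8  26.6]
gry 839 [467.6 -30.9  14.3] [638.6  59.3  45. ] [535.6  12.4  34.1]
scene 737 [14.7 17.3 19.3 21.7 49.4]
base ((562.3404541015625, 10.663642883300781), (198.85516357421875, 112.73497772216797), 8.921126365661621) [[455.3999938964844, 50.900001525878906], [472.8999938964844, -60.400001525878906], [669.2999877929688, -29.600000381469727], [651.7999877929688, 81.80000305175781]]
yel 51 [559.7  45.3   0.7] [642.5 124.6 109.1] [595.1  54.6 103.9]
gry 990 [468.3 -40.8  -2.8] [642.9 174.8  66.9] [552.9  17.2  26.2]
```

View pics/top0c.png

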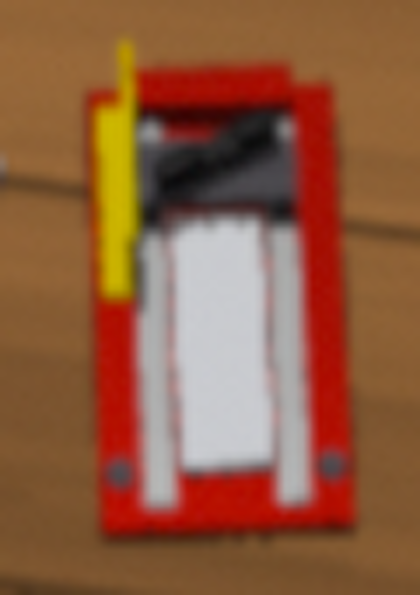

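View pics/scene0c.png

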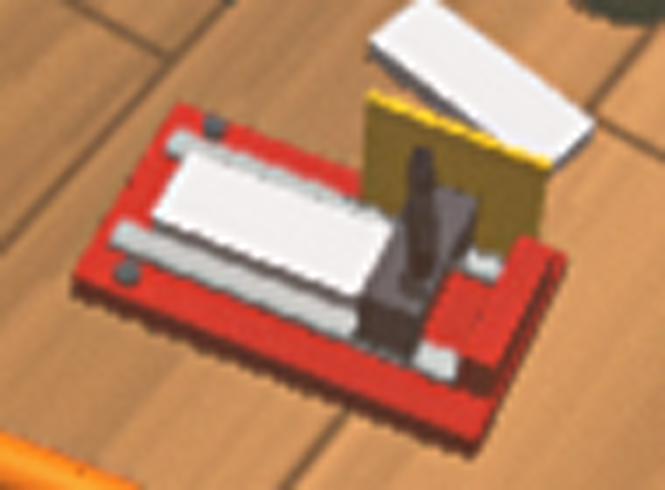

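Call:
move_arm(
  increments="0 -0.034 0 0.037 0 0 0; 0 -0.068 0 0.074 0 0 0; 0 -0.102 0 0.110 0 0 0; 0 -0.136 0 0.147 0 0 0; 0 -0.170 0 0.184 0 0 0",
)

```text
time_s: 0.65
tool_pos: [338.7, -385.3, 252.6]
eef_rot: [-1.356, 0.946, -0.946]
wrist_force: [1.3, -0.5, 0.5]
grip_width: 88.4
```

Call:
move_arm(
  increments="0 -0.034 0 0.037 0 0 0; 0 -0.068 0 0.074 0 0 0; 0 -0.102 0 0.110 0 0 0; 0 -0.136 0 0.147 0 0 0; 0 -0.170 0 0.184 0 0 0",
)

```text
time_s: 1.15
tool_pos: [452.4, -162.8, 252.8]
eef_rot: [-1.356, 0.945, -0.946]
wrist_force: [1.3, -0.7, -0.8]
grip_width: 88.1
```

Call:
move_arm(
  increments="1 -0.033 0.01 0.036 0 0.04 0; 1 -0.066 0.02 0.071 0 0.08 0; 1 -0.1 0.03 0.107 0 0.12 0; 1 -0.132 0.04 0.142 0 0.16 0; 1 -0.132 0.04 0.142 0 0.19 0",
  grip_force=20,
)

```text
time_s: 1.65
tool_pos: [540.8, 16.2, 211.6]
eef_rot: [-1.282, 1.084, -1.079]
wrist_force: [-0.7, 0.0, -0.9]
grip_width: 49.8
```

Call:
move_arm(
  increments="1 0 0 0 0 0 0; 1 0 0 0 0 0 0; 1 0 0 0 0 0 0",
)

```text
time_s: 1.95
tool_pos: [539.2, 6.5, 212.9]
eef_rot: [-1.282, 1.09, -1.09]
wrist_force: [-0.2, -0.0, 0.1]
grip_width: 26.2
```

```bash
python3 - <<'E'
from station import status, eyes
from h import *
s=status.observe(); print(s["joint_pos"].round(3),s["tool_pos"],s["tau"].round(3),s["torque"].round(3),s["grip_width"])
im=eyes.get_image("wrist"); pickle.dump(im,open("w1.pkl","wb"))
cv2.imwrite("pics/w1.png",cv2.resize(im["pixels"],None,fx=1.5,fy=1.5))
E
```

```text
[ 0.108  0.413 -0.258  1.858  0.133  0.888 -1.624] [539.2479428    6.48027674 212.87515403] [-5.2900e-01 -4.6472e+01 -2.2180e+00 -2.2192e+01 -1.3000e-02 -8.1000e-02
  1.0000e-02] [0.023 0.018 0.014] 26.184299106887508
```

View pics/w1.png

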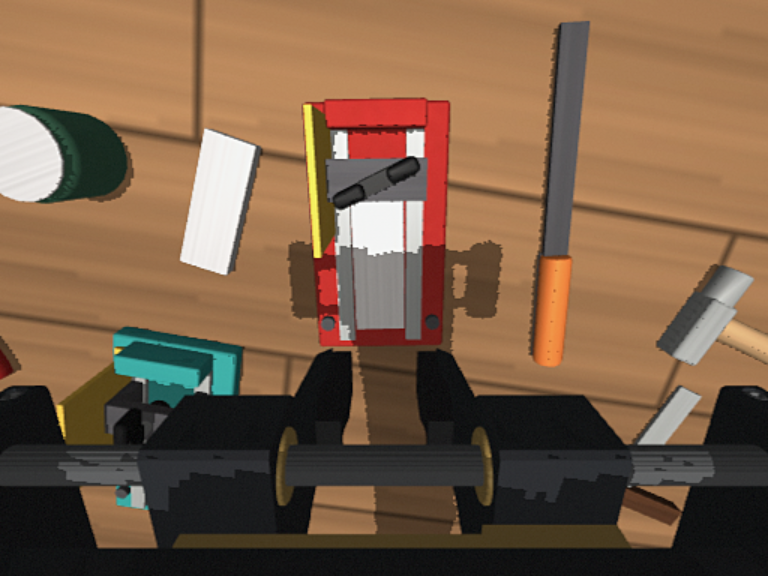

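The wrist view shows the jig upright: red base from (305,100) to (443,345), knob wing tips at (345,200) and (408,165), guard edge from (308,105) to (318,257), and the blank's near end at about row 328. Coordinates are in the x1.5 picture.

```bash
python3 - <<'E'
from h import *
im=pickle.load(open("w1.pkl","rb"));P=cloud(im);m=masks(im)
hsv=cv2.cvtColor(im["pixels"],cv2.COLOR_BGR2HSV)
roi=np.zeros((384,512),bool);roi[60:232,195:305]=1
H,S,V=[hsv[...,i].astype(int) for i in range(3)]
red=((H<6)|(H>172))&(S>150)&(V>40)&roi
t=P[red]; t=t[~np.isnan(t[:,0])]; t=t[abs(t[:,2]-20)<4]
rect=cv2.minAreaRect(t[:,:2].astype(np.float32));print("base",rect,len(t),np.median(t[:,2]))
b=cv2.boxPoints(rect); print(b.round(1))
# knob: z 75..104, dark
k=roi&(P[...,2]>88)&(P[...,2]<106)&(V<70)&(S<90)
kp=P[k];print("knob",len(kp),kp.mean(0),cv2.minAreaRect(kp[:,:2].astype(np.float32)),np.percentile(kp[:,2],[5,50,95]))
pc=kp[:,:2]-kp[:,:2].mean(0);w,v=np.linalg.eigh(pc.T@pc);print("bar dir",np.degrees(np.arctan2(v[1,1],v[0,1])))
# bridge top
br=roi&(abs(P[...,2]-64)<4);bp=P[br];print("bridge",len(bp),cv2.minAreaRect(bp[:,:2].astype(np.float32)))
# guard top
g=roi&(H>20)&(H<33)&(S>120);gp=P[g];gt=gp[gp[:,2]>98];print("guard",len(gp),cv2.minAreaRect(gt[:,:2].astype(np.float32)),gt.mean(0),gp[:,2].max())
bl=roi&(abs(P[...,2]-36)<4)&(S<60)&(V>80);q=P[bl];print("blank",len(q),cv2.minAreaRect(q[:,:2].astype(np.float32)),np.median(q[:,2]))
E
```

```text
base ((561.0955200195312, 15.757156372070312), (198.9976043701172, 109.52141571044922), 10.045950889587402) 4297 19.099939725895958
[[453.6  52.3]
 [472.7 -55.5]
 [668.6 -20.8]
 [649.5  87. ]]
knob 478 [606.66145211  23.39475663  98.97839747] ((606.3192749023438, 23.488740921020508), (10.055424690246582, 54.7369499206543), 35.14643096923828) [ 93.22473204  99.51691738 100.8976742 ]
bar dir 124.71807414809868
bridge 1338 ((606.3428955078125, 23.900341033935547), (83.56228637695312, 68.15015411376953), 9.940147399902344)
guard 1173 ((599.9520874023438, 59.05230712890625), (84.56839752197266, 4.375770568847656), 10.18862533569336) [602.2677889   59.08172955 104.30209091] nan
blank 2801 ((537.9942016601562, 11.96379280090332), (104.18160247802734, 40.00312805175781), 10.686063766479492) 35.107684280344905
```

Call:
move_arm(
  increments="1 -0.001 0.02 -0.03 0.1 -0.006 0; 1 -0.003 0.05 -0.06 0.2 -0.013 0; 1 -0.004 0.08 -0.082 0.2 -0.013 0; 1 -0.004 0.11 -0.082 0.2 -0.013 0; 1 -0.004 0.11 -0.082 0.2 -0.013 0",
)

```text
time_s: 2.5
tool_pos: [455.1, -2.1, 100.5]
eef_rot: [-1.133, 0.949, -1.155]
wrist_force: [-0.4, -0.7, 0.4]
grip_width: 0.3
```

```bash
cat > st.py <<'E'
from station import status
from h import *
O=np.array([570.9,17.5,0]);y=np.radians(10.05);J=np.array([[np.cos(y),-np.sin(y),0],[np.sin(y),np.cos(y),0],[0,0,1]])
def st():
    s=status.observe(); R=Rn.from_rotvec(s["eef_rot"]).as_matrix()
    print("t",round(s["time_s"],2),"jig TCP",((s["tool_pos"]-O)@J).round(2),"F jig",(s["wrist_force"]@J).round(2),"M",s["torque"].round(3),"tau7",s["tau"][6].round(4),"w",round(s["grip_width"],1))
    print("R in jig\n",(J.T@R).round(3),"j",s["joint_pos"].round(3))
    return s
if __name__=="__main__": st()
E
python3 st.py
```

```text
t 2.5 jig TCP [-117.42    0.87  100.45] F jig [-0.47 -0.65  0.4 ] M [-0.05   0.16   0.027] tau7 -0.4205 w 0.3
R in jig
 [[-0.001  0.193  0.981]
 [-1.    -0.001 -0.   ]
 [ 0.001 -0.981  0.193]] j [ 0.085  0.417 -0.195  2.277  0.238  0.268 -1.706]
```

Call:
move_arm(
  increments="1 0.001 0.02 -0.004 0 0 0; 1 0.001 0.035 -0.007 0 0 0; 1 0.001 0.048 -0.009 0 0 0; 1 0.001 0.056 -0.011 0 0 0; 1 0.001 0.056 -0.011 0 0 0",
)

```text
time_s: 3.0
tool_pos: [459.8, -3.0, 46.0]
eef_rot: [-1.128, 0.944, -1.159]
wrist_force: [-0.6, 0.3, -0.1]
grip_width: 0.5
```

```bash
python3 st.py
```

```text
t 3.0 jig TCP [-112.95   -0.83   46.01] F jig [-0.52  0.39 -0.13] M [-0.003  0.222  0.024] tau7 -2.3115 w 0.5
R in jig
 [[-0.001  0.2    0.98 ]
 [-1.    -0.002 -0.   ]
 [ 0.002 -0.98   0.2  ]] j [ 0.199  0.567 -0.327  2.276  0.914  0.195 -2.347]
```

Call:
move_arm(
  increments="1 0 0.001 0.003 -0.02 0 0; 1 0 0.002 0.005 -0.04 0 0; 1 0 0.003 0.007 -0.06 0 0; 1 0 0.004 0.009 -0.08 0 0; 1 0 0.004 0.009 -0.08 0 0",
)

```text
time_s: 3.5
tool_pos: [470.0, -0.6, 45.0]
eef_rot: [-1.19, 0.997, -1.129]
wrist_force: [1.1, 0.0, 0.4]
grip_width: 0.9
```

```bash
python3 st.py
```

```text
t 3.5 jig TCP [-102.46   -0.18   44.99] F jig [ 1.07 -0.17  0.37] M [-0.023  0.089 -0.007] tau7 0.3063 w 0.9
R in jig
 [[-0.001  0.122  0.993]
 [-1.    -0.001 -0.001]
 [ 0.001 -0.993  0.122]] j [ 0.306  0.617 -0.475  2.188  0.788  0.366 -2.208]
```

Call:
move_arm(
  increments="1 0 0.001 0.003 0 0 0; 1 0 0.0015 0.006 0 0 0; 1 0 0.002 0.009 0 0 0; 1 0 0.0025 0.012 0 0 0; 1 0 0.003 0.015 0 0 0",
)

```text
time_s: 4.0
tool_pos: [483.0, 2.3, 42.2]
eef_rot: [-1.193, 0.998, -1.127]
wrist_force: [-1.7, -0.1, 0.5]
grip_width: 0.7
```

Call:
move_arm(
  increments="1 0 0.0005 0.003 0 0 0; 1 0 0.001 0.006 0 0 0; 1 0 0.001 0.009 0 0 0; 1 0 0.0015 0.012 0 0 0; 1 0 0.002 0.015 0 0 0",
)

```text
time_s: 4.5
tool_pos: [498.2, 5.0, 42.1]
eef_rot: [-1.193, 0.998, -1.127]
wrist_force: [-2.0, 1.0, 0.5]
grip_width: 0.5
```

```bash
python3 st.py
```

```text
t 4.5 jig TCP [-73.82   0.34  42.11] F jig [-1.77  1.33  0.51] M [-0.094  0.361 -0.057] tau7 -0.0365 w 0.5
R in jig
 [[ 0.     0.12   0.993]
 [-1.    -0.001  0.   ]
 [ 0.001 -0.993  0.12 ]] j [ 0.308  0.656 -0.495  2.118  0.772  0.412 -2.184]
```

Call:
move_arm(
  increments="1 0 0.0005 0.003 0 0 0; 1 0 0.001 0.006 0 0 0; 1 0 0.001 0.009 0 0 0; 1 0 0.0015 0.012 0 0 0; 1 0 0.002 0.015 0 0 0",
)

```text
time_s: 5.0
tool_pos: [513.1, 7.6, 42.0]
eef_rot: [-1.193, 0.998, -1.127]
wrist_force: [-1.4, 0.7, 1.1]
grip_width: 0.5
```

```bash
python3 - <<'E'
from st import *
from station import eyes
st()
im=eyes.get_image("wrist");P=cloud(im); pickle.dump(im,open("w2.pkl","wb"))
cv2.imwrite("pics/w2.png",im["pixels"])
E
```

```text
t 5.0 jig TCP [-58.66   0.34  41.96] F jig [-1.26  0.97  1.12] M [-0.093  0.421  0.014] tau7 -0.0355 w 0.5
R in jig
 [[ 0.     0.12   0.993]
 [-1.    -0.001  0.   ]
 [ 0.001 -0.993  0.12 ]] j [ 0.308  0.674 -0.504  2.081  0.762  0.436 -2.169]
```

View pics/w2.png

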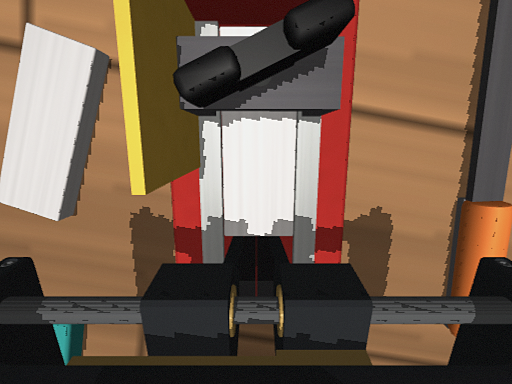

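The view shows the closed fingertips at (256,238) flush on the blank's near end, with guard and knob clear of the gripper. About 8 mm remain, so I go slowly from here.

Call:
move_arm(
  increments="1 0 0 0.001 0 0 0; 1 0 0 0.002 0 0 0; 1 0 0 0.003 0 0 0; 1 0 0.0005 0.004 0 0 0; 1 0 0.0005 0.005 0 0 0",
)

```text
time_s: 5.55
tool_pos: [517.8, 8.4, 42.0]
eef_rot: [-1.193, 0.998, -1.127]
wrist_force: [-0.5, 0.3, -0.7]
grip_width: 0.2
```

Call:
move_arm(
  increments="1 0 0 0.0005 0 0 0; 1 0 0 0.001 0 0 0; 1 0 0 0.0015 0 0 0; 1 0 0 0.002 0 0 0",
)

```text
time_s: 5.95
tool_pos: [519.0, 8.6, 42.0]
eef_rot: [-1.194, 0.999, -1.127]
wrist_force: [-2.8, -0.3, 0.4]
grip_width: 0.7
```

```bash
python3 st.py
```

```text
t 5.95 jig TCP [-52.66   0.33  42.04] F jig [-2.85  0.15  0.45] M [-0.097  0.845  0.065] tau7 -0.009 w 0.7
R in jig
 [[ 0.     0.118  0.993]
 [-1.    -0.001  0.   ]
 [ 0.002 -0.993  0.118]] j [ 0.309  0.681 -0.509  2.065  0.756  0.449 -2.162]
```

Call:
move_arm(
  increments="1 0 0 0.0005 0 0 0; 1 0 0 0.001 0 0 0; 1 0 0 0.001 0 0 0",
)

```text
time_s: 6.25
tool_pos: [519.1, 8.7, 42.0]
eef_rot: [-1.195, 1.0, -1.127]
wrist_force: [-6.5, -0.3, 2.6]
grip_width: 0.6
```

```bash
python3 st.py
```

```text
t 6.25 jig TCP [-52.52   0.33  41.98] F jig [-6.49  0.87  2.57] M [-0.115  1.405  0.012] tau7 0.0044 w 0.6
R in jig
 [[ 0.     0.117  0.993]
 [-1.    -0.002  0.001]
 [ 0.002 -0.993  0.117]] j [ 0.309  0.682 -0.51   2.064  0.755  0.451 -2.161]
```

Call:
move_arm(
  increments="1 0 0 0.0005 0 0 0; 1 0 0 0.001 0 0 0; 1 0 0 0.001 0 0 0",
)

```text
time_s: 6.55
tool_pos: [519.2, 8.7, 42.0]
eef_rot: [-1.197, 1.001, -1.126]
wrist_force: [-8.7, -1.4, 4.8]
grip_width: 0.8
```

```bash
python3 st.py
```

```text
t 6.55 jig TCP [-52.4    0.32  41.96] F jig [-8.79  0.15  4.79] M [-0.204  1.807 -0.004] tau7 0.0035 w 0.8
R in jig
 [[ 0.     0.115  0.993]
 [-1.    -0.002  0.001]
 [ 0.002 -0.993  0.115]] j [ 0.309  0.683 -0.51   2.062  0.753  0.454 -2.159]
```

Call:
move_arm(
  increments="1 0 0 -0.003 0 0 0; 1 0 0 -0.015 0 0 0; 1 0 -0.03 -0.03 0 0 0; 1 0 -0.07 -0.03 -0.05 0 0; 1 0 -0.11 -0.03 -0.12 0 0",
)

```text
time_s: 7.05
tool_pos: [477.3, 1.5, 149.1]
eef_rot: [-1.291, 1.08, -1.077]
wrist_force: [0.8, -0.4, -0.6]
grip_width: 0.5
```

Call:
move_arm(
  increments="1 0 -0.03 0.02 0 0 0; 1 0 -0.06 0.04 0 0 0; 1 0 -0.06 0.05 0 0 0; 1 0 -0.06 0.05 0 0 0; 1 0 -0.06 0.05 0 0 0",
)

```text
time_s: 7.55
tool_pos: [527.3, 10.3, 206.8]
eef_rot: [-1.29, 1.079, -1.079]
wrist_force: [0.4, -0.1, -0.4]
grip_width: 0.4
```

```bash
python3 - <<'E'
from st import *
from station import eyes
st()
im=eyes.get_image("wrist");P=cloud(im); pickle.dump(im,open("w3.pkl","wb"))
cv2.imwrite("pics/w3.png",cv2.resize(im["pixels"],None,fx=1.5,fy=1.5))
Q=(P-O)@J
hsv=cv2.cvtColor(im["pixels"],cv2.COLOR_BGR2HSV);H,S,V=[hsv[...,i].astype(int) for i in range(3)]
near=(abs(Q[...,0])<130)&(abs(Q[...,1])<60)
red=((H<6)|(H>172))&(S>150)&(V>40)&near&(abs(Q[...,2]-20)<4)
print("base",cv2.minAreaRect(Q[red][:,:2].astype(np.float32)))
bl=near&(abs(Q[...,2]-36)<4)&(S<60)&(V>80)&(abs(Q[...,1])<23);q=Q[bl]
print("blank x",q[:,0].min(),q[:,0].max(),"y",q[:,1].min(),q[:,1].max(),np.median(q[:,2]))
k=near&(Q[...,2]>88)&(Q[...,2]<106)&(V<70)&(S<90)&(Q[...,1]<32)
kp=Q[k];print("knob",cv2.minAreaRect(kp[:,:2].astype(np.float32)))
g=near&(H>20)&(H<33)&(S>120)&(Q[...,2]>98)
print("guard",cv2.minAreaRect(Q[g][:,:2].astype(np.float32)))
st0=((H<6)|(H>172))&(S>150)&near&(abs(Q[...,2]-50)<4);print("stop x",np.percentile(Q[st0][:,0],[1,99]))
E
```

```text
t 7.55 jig TCP [-44.19   0.54 206.84] F jig [ 0.4  -0.13 -0.4 ] M [0.045 0.082 0.039] tau7 -0.01 w 0.4
R in jig
 [[ 0.001 -0.002  1.   ]
 [-1.    -0.001  0.001]
 [ 0.001 -1.    -0.002]] j [ 0.491  0.505 -0.773  1.869  0.431  0.945 -1.875]
base ((-10.145332336425781, -0.141510009765625), (109.39976501464844, 198.92379760742188), 89.85516357421875)
blank x -39.08590565609488 69.95063669030384 y -20.008926026793397 19.70505376051297 35.11973338526839
knob ((35.866424560546875, -0.3360023498535156), (9.833080291748047, 55.46721649169922), 25.100934982299805)
guard ((8.645633697509766, 32.70616149902344), (124.09130096435547, 70.29827880859375), 31.400466918945312)
stop x [70.18225734 87.03620523]
```

View pics/w3.png

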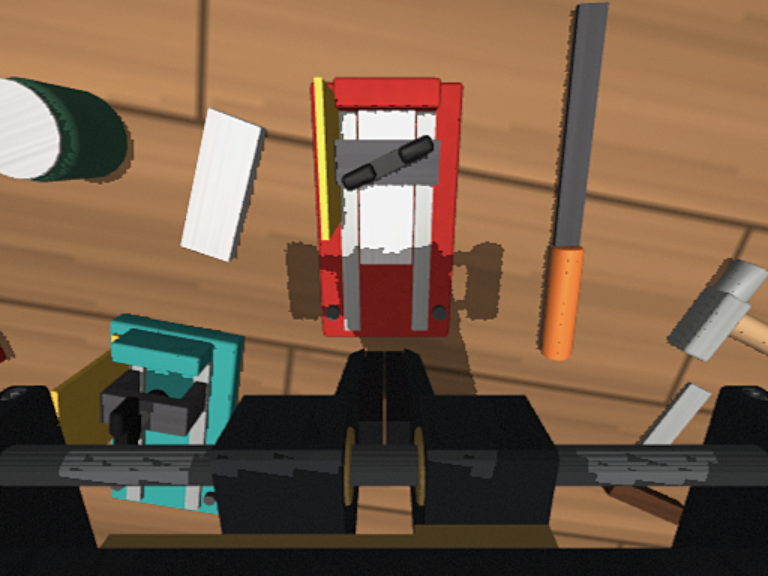

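Call:
move_arm(
  increments="0.5 0 0 0.016 0 -0.14 0; 0.5 0 0 0.032 0 -0.28 0; 0.5 0 0 0.048 0 -0.42 0; 0.5 0 0 0.064 0 -0.56 0; 0.5 0 0 0.08 0 -0.7 0",
)

```text
time_s: 8.1
tool_pos: [606.6, 24.4, 206.7]
eef_rot: [-1.505, 0.54, -0.538]
wrist_force: [0.1, 0.0, 0.1]
grip_width: 38.2
```

Call:
move_arm(
  increments="0.5 0 0 0 0 -0.14 0; 0.5 0 0 0 0 -0.28 0; 0.5 0 0 0 0 -0.42 0; 0.5 0 0 0 0 -0.56 0; 0.5 0 0 0 0 -0.7 0",
)

```text
time_s: 8.6
tool_pos: [606.1, 24.4, 206.7]
eef_rot: [-1.573, -0.007, 0.011]
wrist_force: [-0.5, -0.6, -1.1]
grip_width: 44.4
```

Call:
move_arm(
  increments="0.5 0 0 0 0 -0.14 0; 0.5 0 0 0 0 -0.28 0; 0.5 0 0 0 0 -0.42 0; 0.5 0 0 0 0 -0.56 0; 0.5 0 0 0 0 -0.607 0",
)

```text
time_s: 9.1
tool_pos: [606.1, 24.4, 206.6]
eef_rot: [-1.517, -0.481, 0.486]
wrist_force: [-0.2, -0.2, 0.6]
grip_width: 44.3
```

```bash
python3 st.py
```

```text
t 9.1 jig TCP [ 35.84   0.62 206.57] F jig [-0.22 -0.21  0.58] M [ 0.005 -0.108 -0.001] tau7 0.181 w 44.3
R in jig
 [[ 0.904 -0.002 -0.428]
 [ 0.428 -0.001  0.904]
 [-0.003 -1.    -0.   ]] j [ 0.621  0.823 -1.152  1.653  0.798  1.213 -0.099]
```

Call:
move_arm(
  increments="0.5 0 0.03 0 0 0 0; 0.5 0 0.06 0 0 0 0; 0.5 -0.0003 0.08 -0.0006 0 0 0; 0.5 -0.0003 0.08 -0.0006 0 0 0; 0.5 -0.0003 0.08 -0.0006 0 0 0",
)

```text
time_s: 9.6
tool_pos: [607.3, 24.2, 128.3]
eef_rot: [-1.518, -0.479, 0.48]
wrist_force: [-0.1, 0.5, 0.4]
grip_width: 43.9
```

```bash
python3 - <<'E'
from st import *
from station import eyes
st()
im=eyes.get_image("wrist"); cv2.imwrite("pics/w4.png",im["pixels"])
P=cloud(im);Q=(P-O)@J
hsv=cv2.cvtColor(im["pixels"],cv2.COLOR_BGR2HSV);H,S,V=[hsv[...,i].astype(int) for i in range(3)]
k=(np.hypot(Q[...,0]-36,Q[...,1])<30)&(Q[...,2]>88)&(Q[...,2]<106)&(V<70)&(S<90)
kp=Q[k];print("knob",cv2.minAreaRect(kp[:,:2].astype(np.float32)))
E
```

```text
t 9.6 jig TCP [ 36.99   0.22 128.3 ] F jig [0.03 0.55 0.35] M [ 0.034 -0.077  0.015] tau7 -0.0169 w 43.9
R in jig
 [[ 0.906 -0.    -0.423]
 [ 0.423 -0.001  0.906]
 [-0.001 -1.    -0.001]] j [ 0.583  0.909 -1.073  1.7    0.891  1.102 -0.162]
knob ((35.086456298828125, 0.6241874694824219), (9.78865909576416, 54.24219512939453), 25.109142303466797)
```

View pics/w4.png

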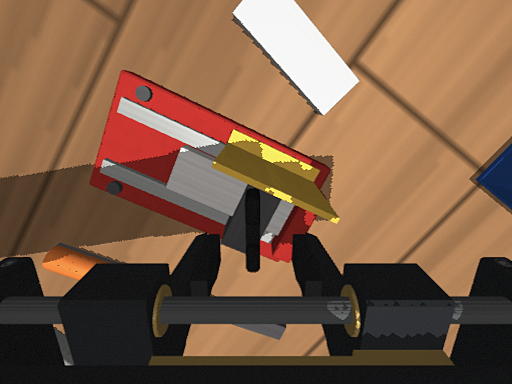

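Call:
move_arm(
  increments="0.5 -0.0005 0.015 0 0 0 0; 0.5 -0.001 0.03 0.0005 0 0 0; 0.5 -0.001 0.04 0.0005 0 0 0; 0.5 -0.001 0.045 0.0005 0 0 0; 0.5 -0.001 0.045 0.0005 0 0 0",
)

```text
time_s: 10.15
tool_pos: [605.8, 23.6, 82.1]
eef_rot: [-1.518, -0.478, 0.481]
wrist_force: [-0.2, -0.4, -0.2]
grip_width: 44.4
```

```bash
python3 st.py
```

```text
t 10.15 jig TCP [35.47 -0.1  82.13] F jig [-0.26 -0.38 -0.25] M [-0.034 -0.06   0.01 ] tau7 -0.0474 w 44.4
R in jig
 [[ 0.906 -0.001 -0.423]
 [ 0.423 -0.001  0.906]
 [-0.002 -1.    -0.   ]] j [ 0.559  0.963 -1.023  1.719  0.95   1.041 -0.198]
```

Centred on the axis, so I close on the wings.

Call:
move_arm(
  increments="1 0 0 0 0 0 0; 1 0 0 0 0 0 0; 1 0 0 0 0 0 0; 1 0 0 0 0 0 0; 1 0 0 0 0 0 0",
  grip_force=45,
)

```text
time_s: 10.65
tool_pos: [605.5, 22.8, 83.3]
eef_rot: [-1.52, -0.477, 0.481]
wrist_force: [-4.4, -3.3, 4.1]
grip_width: 9.5
```

Call:
move_arm(
  increments="1 0 0 0 0 0 0; 1 0 0 0 0 0 0; 1 0 0 0 0 0 0",
)

```text
time_s: 10.95
tool_pos: [605.5, 22.9, 83.3]
eef_rot: [-1.52, -0.477, 0.481]
wrist_force: [-4.9, -2.1, 5.3]
grip_width: 9.3
```

```bash
python3 st.py
```

```text
t 10.95 jig TCP [35.03 -0.77 83.26] F jig [-5.18 -1.17  5.25] M [-0.609  0.798  0.059] tau7 -0.0212 w 9.3
R in jig
 [[ 0.906 -0.002 -0.423]
 [ 0.423 -0.003  0.906]
 [-0.003 -1.    -0.002]] j [ 0.56   0.961 -1.024  1.719  0.949  1.043 -0.198]
```

Call:
move_arm(
  increments="1 0 0 0 0 0.04 0; 1 0 0 0 0 0.08 0; 1 0 0 0 0 0.12 0; 1 0 0 0 0 0.16 0; 1 0 0 0 0 0.2 0",
)

```text
time_s: 11.45
tool_pos: [605.6, 22.9, 83.2]
eef_rot: [-1.549, -0.321, 0.324]
wrist_force: [-4.1, -2.3, 5.1]
grip_width: 10.0
```

```bash
cat > tq.py <<'E'
from st import *
from station import eyes
import json
def tq(n=6):
    rows=[]
    for i in range(n):
        s=status.observe(); R=J.T@Rn.from_rotvec(s["eef_rot"]).as_matrix()
        rows.append([s["torque"][2],s["tau"][6],np.degrees(np.arctan2(R[1,0],R[0,0])),*(s["wrist_force"]@J),*((s["tool_pos"]-O)@J),s["time_s"],s["joint_vel"][6]])
        eyes.get_image("top")
    a=np.array(rows); print("Mz",a[:,0].round(3),"tau7",a[:,1].round(3)); print("mean Mz %.4f tau7 %.4f"%(a[:,0].mean(),a[:,1].mean()),"yaw",a[:,2].mean().round(2),"turned %.3f"%np.radians(25.03-a[:,2].mean()),"F",a[:,3:6].mean(0).round(1),"P",a[:,6:9].mean(0).round(2),"t",a[-1,9].round(2),"j",s["joint_pos"].round(2),"w",round(s["grip_width"],1))
    with open("log.txt","a") as f: f.write(json.dumps([float(np.radians(25.03-a[:,2].mean())),float(a[:,0].mean()),float(a[:,1].mean())])+"\n")
if __name__=="__main__": tq()
E
python3 tq.py
```

```text
Mz [0.119 0.159 0.114 0.074 0.084 0.051] tau7 [ 0.319 -0.05  -0.434 -0.183 -0.095 -0.075]
mean Mz 0.1004 tau7 -0.0863 yaw 13.5 turned 0.201 F [-4.6 -2.2  5.2] P [35.1  -0.76 83.26] t 11.7 j [ 0.54  0.94 -0.99  1.72  0.92  1.02 -0.38] w 9.7
```

Call:
move_arm(
  increments="1 0 0 0 0 0.05 0; 1 0 0 0 0 0.1 0; 1 0 0 0 0 0.15 0; 1 0 0 0 0 0.15 0",
)

```text
time_s: 12.15
tool_pos: [605.6, 22.9, 83.2]
eef_rot: [-1.564, -0.204, 0.206]
wrist_force: [-4.2, -2.5, 4.9]
grip_width: 9.5
```

```bash
python3 -c "
from tq import *
tq(10)"
```

```text
Mz [0.081 0.038 0.049 0.047 0.035 0.072 0.098 0.083 0.093 0.037] tau7 [-0.5   -0.188 -0.079 -0.055 -0.054 -0.054 -0.053 -0.053 -0.053 -0.053]
mean Mz 0.0633 tau7 -0.1144 yaw 4.97 turned 0.350 F [-4.8 -2.2  5.5] P [35.16 -0.77 83.25] t 12.6 j [ 0.53  0.93 -0.97  1.72  0.9   1.   -0.52] w 10.0
```

Call:
move_arm(
  increments="1 0 0 0 0 0.05 0; 1 0 0 0 0 0.1 0; 1 0 0 0 0 0.15 0; 1 0 0 0 0 0.15 0; 1 0 0 0 0 0.15 0",
)

```text
time_s: 13.15
tool_pos: [605.7, 22.9, 83.3]
eef_rot: [-1.572, -0.087, 0.089]
wrist_force: [-4.2, -2.7, 5.1]
grip_width: 9.6
```

```bash
python3 -c "
from tq import *
tq(8)"
```

```text
Mz [0.071 0.092 0.064 0.053 0.12  0.073 0.074 0.048] tau7 [-0.08  -0.058 -0.058 -0.058 -0.058 -0.057 -0.058 -0.058]
mean Mz 0.0744 tau7 -0.0606 yaw -3.62 turned 0.500 F [-4.5 -2.   4.8] P [35.22 -0.76 83.25] t 13.5 j [ 0.52  0.91 -0.94  1.72  0.88  0.99 -0.65] w 9.5
```

Call:
move_arm(
  increments="1 0 0 0 0 0.05 0; 1 0 0 0 0 0.1 0; 1 0 0 0 0 0.15 0; 1 0 0 0 0 0.15 0; 1 0 0 0 0 0.15 0",
)

```text
time_s: 14.05
tool_pos: [605.8, 22.9, 83.3]
eef_rot: [-1.574, 0.03, -0.028]
wrist_force: [-4.3, -2.7, 5.1]
grip_width: 9.6
```

```bash
python3 -c "
from tq import *
tq(8)"
```

```text
Mz [0.054 0.019 0.076 0.104 0.086 0.057 0.111 0.035] tau7 [-0.077 -0.05  -0.048 -0.048 -0.047 -0.047 -0.047 -0.047]
mean Mz 0.0680 tau7 -0.0514 yaw -12.17 turned 0.649 F [-5.  -2.5  5.8] P [35.27 -0.77 83.24] t 14.4 j [ 0.5   0.9  -0.91  1.72  0.85  0.97 -0.79] w 9.6
```

Call:
move_arm(
  increments="1 0 0 0 0 0.05 0; 1 0 0 0 0 0.1 0; 1 0 0 0 0 0.15 0; 1 0 0 0 0 0.15 0; 1 0 0 0 0 0.15 0",
)

```text
time_s: 14.95
tool_pos: [605.8, 22.9, 83.2]
eef_rot: [-1.569, 0.148, -0.146]
wrist_force: [-4.9, -3.6, 5.5]
grip_width: 9.6
```

```bash
python3 -c "
from tq import *
tq(8)"
```

```text
Mz [0.009 0.079 0.055 0.068 0.055 0.091 0.057 0.057] tau7 [-0.081 -0.059 -0.058 -0.058 -0.058 -0.058 -0.058 -0.058]
mean Mz 0.0589 tau7 -0.0610 yaw -20.77 turned 0.799 F [-4.8 -2.6  5.5] P [35.32 -0.79 83.24] t 15.3 j [ 0.49  0.88 -0.89  1.72  0.83  0.95 -0.92] w 9.3
```

Call:
move_arm(
  increments="1 0 0 0 0 0.05 0; 1 0 0 0 0 0.1 0; 1 0 0 0 0 0.15 0; 1 0 0 0 0 0.15 0; 1 0 0 0 0 0.15 0",
)

```text
time_s: 15.85
tool_pos: [605.9, 22.9, 83.2]
eef_rot: [-1.558, 0.265, -0.264]
wrist_force: [-4.4, -3.0, 4.6]
grip_width: 9.6
```

```bash
python3 -c "
from tq import *
tq(8)"
```

```text
Mz [0.083 0.064 0.056 0.068 0.09  0.013 0.01  0.043] tau7 [-0.092 -0.07  -0.069 -0.069 -0.069 -0.069 -0.069 -0.069]
mean Mz 0.0535 tau7 -0.0722 yaw -29.36 turned 0.949 F [-4.6 -2.2  5.5] P [35.37 -0.82 83.25] t 16.2 j [ 0.47  0.87 -0.86  1.72  0.8   0.94 -1.06] w 9.6
```

Call:
move_arm(
  increments="1 0 0 0 0 0.05 0; 1 0 0 0 0 0.1 0; 1 0 0 0 0 0.1 0; 1 0 0 0 0 0.1 0",
)

```text
time_s: 16.65
tool_pos: [605.9, 22.9, 83.2]
eef_rot: [-1.546, 0.343, -0.343]
wrist_force: [-3.9, -2.5, 5.4]
grip_width: 9.3
```

```bash
python3 -c "
from tq import *
tq(10)"
```

```text
Mz [0.096 0.136 0.111 0.107 0.119 0.078 0.093 0.066 0.114 0.053] tau7 [-0.107 -0.086 -0.084 -0.085 -0.085 -0.085 -0.085 -0.085 -0.085 -0.084]
mean Mz 0.0973 tau7 -0.0869 yaw -35.09 turned 1.049 F [-4.4 -2.2  5.5] P [35.39 -0.84 83.24] t 17.1 j [ 0.46  0.86 -0.84  1.72  0.79  0.93 -1.15] w 9.2
```

Call:
move_arm(
  increments="1 0 0 0 0 0.05 0; 1 0 0 0 0 0.1 0; 1 0 0 0 0 0.1 0; 1 0 0 0 0 0.1 0",
)

```text
time_s: 17.55
tool_pos: [605.9, 22.9, 83.3]
eef_rot: [-1.533, 0.421, -0.421]
wrist_force: [-4.6, -3.3, 5.9]
grip_width: 9.1
```

```bash
python3 -c "
from tq import *
tq(10)"
```

```text
Mz [0.068 0.05  0.065 0.098 0.115 0.117 0.137 0.079 0.096 0.141] tau7 [-0.122 -0.098 -0.097 -0.097 -0.097 -0.097 -0.097 -0.097 -0.097 -0.097]
mean Mz 0.0965 tau7 -0.0993 yaw -40.8 turned 1.149 F [-4.8 -2.4  5.7] P [35.44 -0.85 83.25] t 18.0 j [ 0.45  0.85 -0.82  1.73  0.77  0.92 -1.23] w 9.7
```

Call:
move_arm(
  increments="1 0 0 0 0 0.05 0; 1 0 0 0 0 0.1 0; 1 0 0 0 0 0.1 0; 1 0 0 0 0 0.1 0",
)

```text
time_s: 18.45
tool_pos: [605.9, 22.8, 83.2]
eef_rot: [-1.516, 0.499, -0.499]
wrist_force: [-3.7, -2.4, 5.9]
grip_width: 9.4
```

```bash
python3 -c "
from tq import *
tq(10)"
```

```text
Mz [0.16  0.153 0.121 0.144 0.099 0.155 0.099 0.089 0.114 0.139] tau7 [-0.138 -0.116 -0.115 -0.115 -0.115 -0.115 -0.115 -0.115 -0.115 -0.115]
mean Mz 0.1273 tau7 -0.1177 yaw -46.53 turned 1.249 F [-4.8 -2.5  5.3] P [35.44 -0.88 83.24] t 18.9 j [ 0.44  0.84 -0.8   1.73  0.75  0.91 -1.32] w 9.6
```

Call:
move_arm(
  increments="1 0 0 0 0 0.05 0; 1 0 0 0 0 0.12 0; 1 0 0 0 0 0.12 0; 1 0 0 0 0 0.12 0",
)

```text
time_s: 19.35
tool_pos: [606.0, 22.8, 83.3]
eef_rot: [-1.492, 0.592, -0.592]
wrist_force: [-3.6, -2.5, 5.0]
grip_width: 9.5
```

```bash
python3 -c "
from tq import *
tq(10)
st()
im=eyes.get_image('wrist');cv2.imwrite('pics/w5.png',im['pixels'])"
```

```text
Mz [0.072 0.053 0.128 0.079 0.121 0.065 0.051 0.104 0.096 0.059] tau7 [-0.129 -0.1   -0.097 -0.097 -0.097 -0.097 -0.097 -0.097 -0.097 -0.097]
mean Mz 0.0828 tau7 -0.1007 yaw -53.41 turned 1.369 F [-4.8 -2.7  5.6] P [35.49 -0.92 83.25] t 19.8 j [ 0.42  0.83 -0.77  1.73  0.73  0.9  -1.43] w 9.3
t 19.85 jig TCP [35.5  -0.93 83.26] F jig [-4.59 -2.05  6.45] M [-0.772  0.789  0.202] tau7 -0.0972 w 9.6
R in jig
 [[ 0.596 -0.001  0.803]
 [-0.803 -0.003  0.596]
 [ 0.001 -1.    -0.003]] j [ 0.421  0.834 -0.775  1.727  0.729  0.895 -1.428]
```

View pics/w5.png

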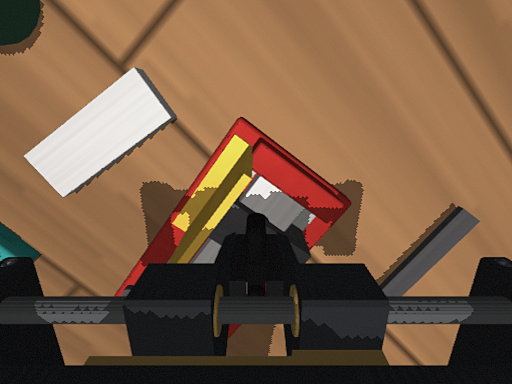

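Call:
move_arm(
  increments="1 0 0 0 0 0.02 0; 1 0 0 0 0 0.04 0; 1 0 0 0 0 0.04 0; 1 0 0 0 0 0.04 0",
)

```text
time_s: 20.3
tool_pos: [606.0, 22.8, 83.3]
eef_rot: [-1.483, 0.622, -0.623]
wrist_force: [-3.8, -3.9, 4.9]
grip_width: 9.8
```

```bash
python3 -c "
from tq import *
tq(10)"
```

```text
Mz [0.233 0.161 0.207 0.236 0.202 0.213 0.204 0.242 0.168 0.217] tau7 [-0.208 -0.2   -0.2   -0.2   -0.201 -0.201 -0.201 -0.201 -0.201 -0.201]
mean Mz 0.2084 tau7 -0.2013 yaw -55.68 turned 1.409 F [-4.7 -2.6  5.3] P [35.48 -0.93 83.24] t 20.75 j [ 0.42  0.83 -0.77  1.73  0.72  0.89 -1.46] w 9.6
```

Call:
move_arm(
  increments="1 0 0 0 0 -0.05 0; 1 0 0 0 0 -0.1 0; 1 0 0 0 0 -0.15 0; 1 0 0 0 0 -0.15 0; 1 0 0 0 0 -0.15 0",
)

```text
time_s: 21.3
tool_pos: [606.0, 22.8, 83.2]
eef_rot: [-1.513, 0.507, -0.507]
wrist_force: [-3.9, -3.1, 5.5]
grip_width: 9.6
```

Call:
move_arm(
  increments="1 0 0 0 0 0 0; 1 0 0 0 0 0.05 0; 1 0 0 0 0 0.1 0; 1 0 0 0 0 0.1 0; 1 0 0 0 0 0.1 0",
)

```text
time_s: 21.8
tool_pos: [606.0, 22.8, 83.3]
eef_rot: [-1.494, 0.584, -0.585]
wrist_force: [-4.3, -3.6, 6.3]
grip_width: 9.0
```

```bash
python3 -c "
from tq import *
tq(10)"
```

```text
Mz [0.128 0.095 0.101 0.117 0.136 0.096 0.097 0.11  0.16  0.13 ] tau7 [-0.154 -0.133 -0.132 -0.132 -0.132 -0.132 -0.132 -0.132 -0.132 -0.132]
mean Mz 0.1169 tau7 -0.1345 yaw -52.83 turned 1.359 F [-4.7 -2.5  5.8] P [35.47 -0.92 83.24] t 22.25 j [ 0.42  0.83 -0.78  1.73  0.73  0.9  -1.42] w 9.4
```

Call:
move_arm(
  increments="0.73 0 0 0 0 0 0; 0.73 0 0 0 0 0 0; 0.73 0 0 0 0 0 0; 0.73 0 0 0 0 0 0; 0.73 0 0 0 0 0 0",
)

```text
time_s: 22.8
tool_pos: [606.5, 23.8, 83.1]
eef_rot: [-1.491, 0.584, -0.585]
wrist_force: [0.0, 0.1, -0.1]
grip_width: 23.6
```

```bash
python3 st.py
```

```text
t 22.8 jig TCP [ 3.612e+01 -5.000e-02  8.312e+01] F jig [ 0.05  0.09 -0.1 ] M [ 0.016 -0.04  -0.002] tau7 0.0026 w 23.6
R in jig
 [[ 0.603  0.     0.798]
 [-0.798 -0.001  0.603]
 [ 0.001 -1.    -0.001]] j [ 0.421  0.835 -0.777  1.726  0.731  0.895 -1.421]
```

Released, with wrist forces at zero. Now straight up and away, then a check.

Call:
move_arm(
  increments="0.73 0 -0.01 0 0 0 0; 0.73 0 -0.03 0 0 0 0; 0.73 0 -0.06 0 0 0 0; 0.73 0 -0.09 0 0 0 0; 0.73 0 -0.13 0 0 0 0",
)

```text
time_s: 23.3
tool_pos: [605.8, 23.8, 215.2]
eef_rot: [-1.492, 0.585, -0.585]
wrist_force: [0.3, -1.2, 0.4]
grip_width: 23.8
```

Call:
move_arm(
  increments="0.73 0.01 -0.01 -0.03 0 0 0; 0.73 0.02 -0.01 -0.06 0 0 0; 0.73 0.02 -0.01 -0.07 0 0 0; 0.73 0.02 -0.01 -0.07 0 0 0; 0.73 0.02 -0.01 -0.07 0 0 0",
)

```text
time_s: 23.8
tool_pos: [573.7, -39.9, 224.0]
eef_rot: [-1.491, 0.583, -0.585]
wrist_force: [-0.0, -0.3, -0.4]
grip_width: 23.9
```

```bash
python3 - <<'E'
from st import *
from station import eyes
st()
im=eyes.get_image("wrist");P=cloud(im)
cv2.imwrite("pics/w6.png",cv2.resize(im["pixels"],None,fx=1.5,fy=1.5))
Q=(P-O)@J
hsv=cv2.cvtColor(im["pixels"],cv2.COLOR_BGR2HSV);H,S,V=[hsv[...,i].astype(int) for i in range(3)]
near=(abs(Q[...,0])<130)&(abs(Q[...,1])<60)
bl=near&(abs(Q[...,2]-36)<4)&(S<60)&(V>80)&(abs(Q[...,1])<23);q=Q[bl]
print("blank x",np.percentile(q[:,0],[.5,99.5]),"y",q[:,1].min(),q[:,1].max(),np.median(q[:,2]))
k=near&(Q[...,2]>88)&(Q[...,2]<106)&(V<70)&(S<90)&(Q[...,1]<32)
kp=Q[k][:,:2];print("knob",cv2.minAreaRect(kp.astype(np.float32)))
st0=((H<6)|(H>172))&(S>150)&near&(abs(Q[...,2]-50)<4);print("stop x",np.percentile(Q[st0][:,0],[1,99]))
cv2.imwrite("pics/top6.png",eyes.get_image("top")["pixels"])
E
```

```text
t 23.8 jig TCP [ -7.21 -56.98 224.04] F jig [-0.08 -0.28 -0.36] M [ 0.028 -0.053 -0.001] tau7 0.0175 w 23.9
R in jig
 [[ 0.604  0.001  0.797]
 [-0.797 -0.001  0.604]
 [ 0.001 -1.     0.001]] j [ 0.648  0.618 -0.923  1.731  0.554  1.074 -1.207]
blank x [-39.25660948  69.39658887] y -20.137745399531088 19.453684515547057 35.10084711800695
knob ((36.00525665283203, -0.19383621215820312), (53.57990264892578, 9.489201545715332), 37.63213348388672)
stop x [70.03882541 87.36776195]
```

View pics/w6.png

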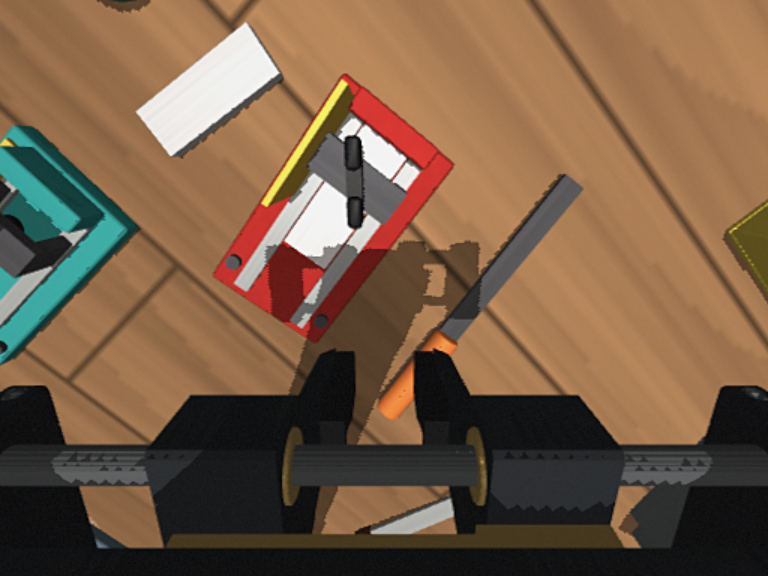

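View pics/top6.png

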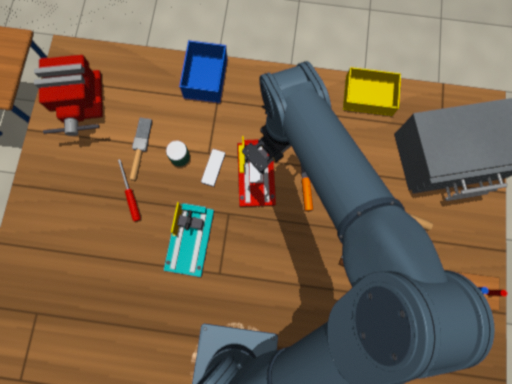

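The picture shows the blank home at the stop, with the wing bar at (355,180) now at 37.6° in the jig's frame. That is 1.35 rad of turn, which agrees with the hand's 1.36, so the grip did not slip. Nothing else has moved.

```bash
python3 -c "
from station import sign_off
print(sign_off())"
```

```text
the job is handed in; nothing more can be done
None
```

The blank is home against the end stop and clamped at an estimated 25 N. The job was handed in at about 24 s of the 72 s allowed. No verdict was reported.

- **Push:** I pushed the blank with closed fingertips until it stalled against the stop, with about 9 N along the channel. The pictures before and after clamping both put its near end at x ≈ -39 mm in the jig's frame (fully home is -40).
- **Clamp:** I felt the first touch at about 0.87 rad of turning, from a steady rise in the resting wrist-joint torque. I left the knob at 1.36 rad, about 0.49 rad (28 degrees) past touch. The thrust estimate comes from this angle and the torque rise, not from a direct reading.
- **Checks that disagreed:**
    - The resting torque depended on how fast the last step was made. One step read low at 0.097 N m and a slower one read high at 0.20 N m.
    - I backed off 0.15 rad and came back in at the earlier speed. That read 0.132 N m against 0.129 predicted.
    - During this the knob briefly reached 1.41 rad, about 27 N.
- **Final state:** The camera shows the knob turned 1.35 rad, which matches the hand, so the grip did not slip. The gripper let go cleanly, the wrist force returned to about zero, and the arm stands clear above the jig. The guard and the bystanders in view look unmoved, but the arm hid part of the bench (hammer and square) in the last top view.

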